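# Set the bar lamp for the evening

## Task

Set the lamp on the sideboard for the evening: slide the flat paddle along its track until it stands level with the brass marker clip on the base's front edge, and slide the round post fully home to the outer end of its own track, the end away from the paddle. The lamp's bar hangs low over the sliders, so reach in under it at a slant without knocking it, and leave the other things on the sideboard where they stand. Let go of both sliders at the end.

Things in the scene. Friction and masses are not known exactly. Their poses are not given: they have to be found in the camera images.
- lamp: Aluminium bar lamp, fixed. Origin: centre of its underside; x points away from the robot (within 0.22 rad), y to the left, z up. Base 130 (x) by 440 (y) by 30 mm high. Two dark slots lie along y at x = 0: grip centres run y = +50 to +170 mm (paddle) and -50 to -170 mm (post). Rods 14 mm thick at x = 30, y = +-205 mm carry the bar head. Nothing stands in front of the base.
- lamp_head: The lamp's fixed bar head, 42 (x) by 440 (y) by 36 mm high, over the sliders. Origin: centre of its underside, 162 mm above the sideboard; its front edge is 10 mm in front (lamp -x) of the line of the grips. A gripper pointing straight down hits it; tilted 35 to 40 degrees, fingers pointing down and to lamp +x, body leaning back to the robot, it passes the front edge.
- paddle_grip (a point): Middle of the paddle, the left slider's grip: black upright plate 36 (lamp x) by 20 (lamp y) by 57 mm high, its top 90 mm above the sideboard. This point is 65 mm above the sideboard; axes as the lamp's. A flat pointer 8 mm wide runs from its foot to 43 mm in front of (lamp -x) its middle. Can be grasped across its 20 mm, closing along lamp y.
- paddle (a joint): Position of the paddle on its track, m: 0 at the inner end (lamp y = +50 mm), growing towards lamp +y to 0.12 at the outer end (y = +170 mm). Stays where it is left; about 2 N to slide.
- post_grip (a point): Point on the axis of the round post, the right slider's grip, 65 mm above the sideboard: black upright cylinder 32 mm in diameter, 57 mm high, its top 90 mm above the sideboard, with a thin round foot plate 60 mm across. Axes as the lamp's.
- post (a joint): Position of the round post on its track, m: 0 at the inner end (lamp y = -50 mm), growing towards lamp -y to 0.12 at the outer end (y = -170 mm), where it meets a stop. Stays where it is left; about 2 N to slide.
- marker: Brass clip 12 mm wide (lamp y), 30 mm long, fixed on the front top edge of the lamp's base, its middle 61 mm in front (lamp -x) of the line of the grips, 4 mm high. Origin: middle of the clip on the base's top, 30 mm above the sideboard; axes as the lamp's. The paddle is level with it when both have the same lamp y, its pointer aiming at the clip's middle.
- jug: Turquoise ceramic jug, loose, 100 mm across, 165 mm high, handle towards its own +y reaching 80 mm out. Origin: centre of its underside. Bystander.
- frame: Empty silver aluminium photo frame, loose, 130 wide (own y) by 170 mm high, standing on a foot that reaches 82 mm out to its own +x. Origin: middle of the lower edge of the frame. Bystander.
- bamboo_box: Three-tier bamboo stacking box, closed, loose, 134 by 134 mm, 159 mm high. Origin: centre of its underside. Bystander.
- trivet: Orange silicone trivet, flat disc 170 mm across, 8 mm thick, loose. Origin: centre of its underside. Bystander.
- stone_a: Larger smooth grey river stone, 72 mm across, 30 mm high, lying on the trivet. Origin: centre of its underside. Bystander.
- stone_b: Smaller smooth grey river stone, 58 mm across, 25 mm high, lying on the trivet. Origin: centre of its underside. Bystander.

How it is judged:
By the outcome, as a careful person would: the job done as asked, in the order asked, and still so for the second after the job is handed in, with the robot touching nothing.
It also fails if it takes over 48 s, if anything falls off the work surface, if the arm or the gripper's body presses on something with over 40 N, if the wrist force passes 120 N, or if a joint passes its speed limit or range.

## Robot

A 6-joint arm with a two-finger parallel gripper is mounted at the origin on the work surface. World frame = base frame: x ahead of the robot, y to its left, z up, the work surface at z = 0. Lengths are in m, angles in rad, forces in N, time in s.
With the tool pointing down it reaches from about 0.375 to 0.9 m from the base axis. Payload 3.1 kg.
Tool frame: the origin (TCP) lies midway between the tips of the shut fingers; the grasp point (between the pads) lies 19 mm behind it; z points along the fingers, y is the line along which they close (so a half turn about z gives the same grasp; the last joint's range is limited). The gripper opens to 87 mm and grips with 3 to 60 N. Pads are 19 mm wide; open, the fingers measure 117 mm over their backs; the gripper's body (75 mm by 190 mm) begins 51 mm behind the grasp point.
Start: joints at [-1.345, 0.527, 1.433, -0, 1.181, -0.178], TCP at [0.246, -0.575, 0.187] pointing down, gripper open.
Joint ranges: [-3.08, 3.08], [-0.75, 2.2], [0.22, 2.44], [-1.43, 4.57], [0, 2.65], [-2.85, 2.85]. Speed limits (rad/s): [2.79, 2.79, 3.14, 3.14, 3.14, 3.14].

## Interface

Orientations are given as a unit quaternion [x, y, z, w].
In Python, from rig import robot gives the robot as it stands. The module is installed in compiled form; this text tells all that it offers.
- The arm moves only by the tool play_rows, never from a script. Its arguments are lists of equal length, an entry for each row: "gripper": the closure, from -1 (fully open) to 1 (shut); "delta_pos": the shift along the tool's x, y, z in cm, a list of three; "turn": the turn, a rotation vector about the tool's x, y, z in rad, a list of three. A call has 1 to 12 rows; each row is the pose to reach, as a shift and turn from the pose commanded when the call began, along the tool's axes at that moment; what a row does not reach only later rows make up. A row lasts 1/8 s, in which the tool goes at most 62.5 mm and 10.7 degrees, less where a joint would pass 70% of its speed; a pose out of reach is approached as far as the arm can. A call with a gripper value outside its range is refused whole. The fingers move at their own pace and stop on an object; "squeeze" is the grip in N (left out, the last holds). Time passes only in rows, so rows that repeat a pose let the fingers close. It gives the time, the measured TCP pose, the force, the opening and the grip force at its end, in the units of the state.
- robot.get_obs(): the state, without advancing time (a new reading comes with each control period).
- robot.camera(name): name is "scene" or "top" or "wrist"; returns a dict with "color" (480x640x3 uint8, red, green, blue), "vfov" (degrees; the focal length in pixels is half the picture's height over the tangent of half this angle, whatever the lens; pixels are square), "cx", "cy" (the principal point, pixels), "R" (3x3) and "t" (3): a world point X has camera coordinates R X + t. Camera axes: x right, y down, z forward; pixel columns grow to the right and rows downward; lengths in m; the calibration is good to about 2 mm. The wrist camera is an equidistant fisheye: a pixel r from the principal point sees the ray r / f radians off the axis. A picture is of the moment at which its call begins. There is no depth.
- robot.hand_in(): hands the job in; it is judged then, once.
The state is a dict: "time": time; "q": joint angles; "joint_velocities": joint speeds; "joint_torque": joint torques, N m; "position": TCP position; "tool_rot": TCP orientation; "ft_force": force on the tool from outside, world axes, zero at the start; "moment": the same for the moment, N m; "grip_width": finger opening in m; "grip_force": force on a finger pad.
Only numpy, scipy, OpenCV 4.12 (cv2) and the standard library are available. Lean on these libraries where they do the work, as an engineer would, in place of code of your own. Each camera call takes 0.05 s, during which the arm holds its last target. There are 200 camera calls.

## Working session

There is one attempt and no reset: what is moved stays moved. The work goes in short steps, Python scripts to look and compute and a tool call to move; the robot and the scene stay as the last step left them, time stands still between calls to the robot, and variables do not carry over. Pictures are saved under pics/ and viewed, at most 10 in all, crops included, and the job is handed in when it is done.

Besides the shell and the picture viewer there is one more tool, called as name(argument=value, ...) on one line, values as JSON. play_rows: Moves the arm, as the interface text tells. Its arguments: {"type":"object","properties":{"gripper":{"type":"array","items":{"type":"number"}},"delta_pos":{"type":"array","items":{"type":"array","items":{"type":"number"}}},"turn":{"type":"array","items":{"type":"array","items":{"type":"number"}}},"squeeze":{"type":"number"}},"required":["gripper","delta_pos","turn"]}

```bash
mkdir -p pics
cat > h.py <<'E'
import numpy as np, cv2
from rig import robot
def save(n,f):
    c=robot.camera(n); cv2.imwrite(f,c["color"][:,:,::-1]); np.savez(f[:-4]+".npz",**c); return c
def f(c): return 240/np.tan(np.radians(float(c["vfov"]))/2)
def ray(c,u,v):
    d=np.array([(u-c["cx"])/f(c),(v-c["cy"])/f(c),1]); R=c["R"]; return -R.T@c["t"], R.T@d
def onz(c,u,v,z):
    o,d=ray(c,u,v); return o+d*(z-o[2])/d[2]
def proj(c,X):
    p=c["R"]@np.asarray(X)+c["t"]; return p[:2]/p[2]*f(c)+[c["cx"],c["cy"]]
E
python3 - <<'E'
from h import *
a=save("scene","pics/s0.png"); b=save("top","pics/t0.png")
for c in(a,b): print(c["vfov"],c["cx"],c["cy"],-c["R"].T@c["t"],c["R"][2])
print(robot.get_obs())
E
```

```text
49.13822445148039 319.76400323899486 239.4713029124529 [1.01258191 0.74194276 0.92467339] [-0.43168403 -0.62382116 -0.65153362]
53.24916669496165 313.6147523065022 240.7567336351816 [ 0.39630848 -0.02084558  1.20155715] [ 0.07487378  0.02084539 -0.99697512]
{'time': 0.1, 'q': array([-1.34550181e+00,  5.28388189e-01,  1.43378966e+00, -1.96408400e-05,
        1.18141163e+00, -1.78496356e-01]), 'joint_velocities': array([ 0.00176279, -0.00130707, -0.00231514, -0.00062877,  0.00172345,
        0.00053373]), 'joint_torque': array([ 7.98137876e-05, -4.40986562e+01, -1.77150267e+01,  6.35385630e-02,
        5.33622375e-02, -4.09728989e-05]), 'position': array([ 0.24542186, -0.57399106,  0.18655543]), 'tool_rot': array([ 9.79687015e-01,  2.00530186e-01, -3.24389408e-05, -9.97929356e-04]), 'ft_force': array([ 0.38930825, -0.41016615,  0.49592365]), 'moment': array([ 0.0338455 , -0.02315097, -0.00957667]), 'grip_force': 0.0, 'grip_width': 0.08713865603918419}
```

View pics/s0.png

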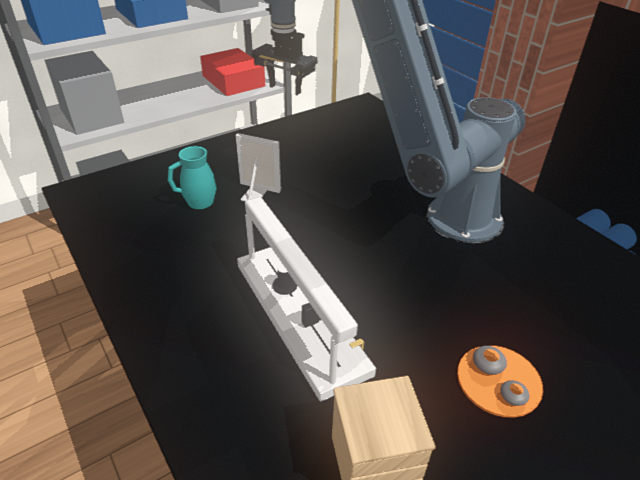

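View pics/t0.png

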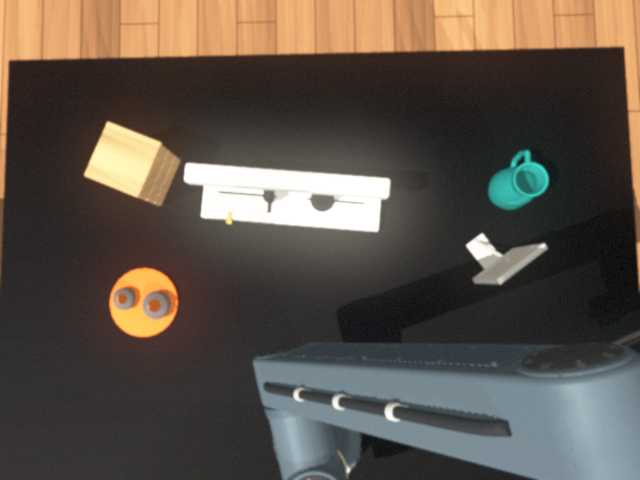

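The scene view shows the lamp with bar head, the brass clip near (356,344), the post near (284,283) and the paddle near (310,315). In the top view the clip is at (229,218), the paddle pointer at (269,207) and the post foot at (321,200). The base's front corners are near (201,218) and (380,231). The jug and frame are off to the right, and the box is by the left end.

Run:
```python
from h import *
c=dict(np.load("pics/t0.npz")); im=c["color"]; 
hsv=cv2.cvtColor(im,cv2.COLOR_RGB2HSV)
roi=np.zeros(im.shape[:2],bool); roi[155:240,180:395]=1
w=((hsv[...,2]>130)&(hsv[...,1]<60)&roi)
# front edge: lowest white pixel per column
us=np.arange(208,375); vs=np.array([np.where(w[:,u])[0].max()+.5 for u in us])
ok=np.ones(len(us),bool)
for _ in range(5):
    p=np.polyfit(us[ok],vs[ok],1); ok=abs(np.polyval(p,us)-vs)<1
print("front",p,ok.sum())
# left/right ends at rows below head
for v in (200,206,212,222,226):
    x=np.where(w[v])[0]; print(v,x.min(),x.max())
F=lambda u:onz(c,u,np.polyval(p,u),.03)
A,B=F(215),F(365); yd=(A-B)/np.linalg.norm(A-B); print("yaxis",yd,"yaw",np.arctan2(-yd[0],yd[1]))
br=(hsv[...,1]>110)&(hsv[...,0]>12)&(hsv[...,0]<35)&(hsv[...,2]>100)&roi&(np.arange(640)>190)[None]
v,u=np.where(br); print("brass",len(u),u.mean(),v.mean(),u.min(),u.max(),v.min(),v.max(),onz(c,u.mean()+.0,v.mean(),.033))
np.save("yd.npy",yd)
crop=cv2.resize(im[150:240,175:400,::-1],None,fx=3.5,fy=3.5,interpolation=cv2.INTER_CUBIC)
s=dict(np.load("pics/s0.npz"))["color"][190:400,230:390,::-1]
s=cv2.resize(s,None,fx=1.6*0.8,fy=1.6*.8)
out=np.zeros((crop.shape[0]+s.shape[0],800,3),np.uint8); out[:crop.shape[0],:crop.shape[1]]=crop; out[crop.shape[0]:,:s.shape[1]]=s
cv2.imwrite("pics/c0.png",out); print(out.shape)
```

```text
front [8.46913498e-02 2.01129604e+02] 161
200 201 381
206 201 380
212 200 380
222 248 379
226 291 379
yaxis [0.09983089 0.99500442 0.        ] yaw -0.09999745775102849
brass 24 228.70833333333334 221.125 226 231 217 224 [0.53564242 0.21231619 0.033     ]
(584, 800, 3)
```

View pics/c0.png

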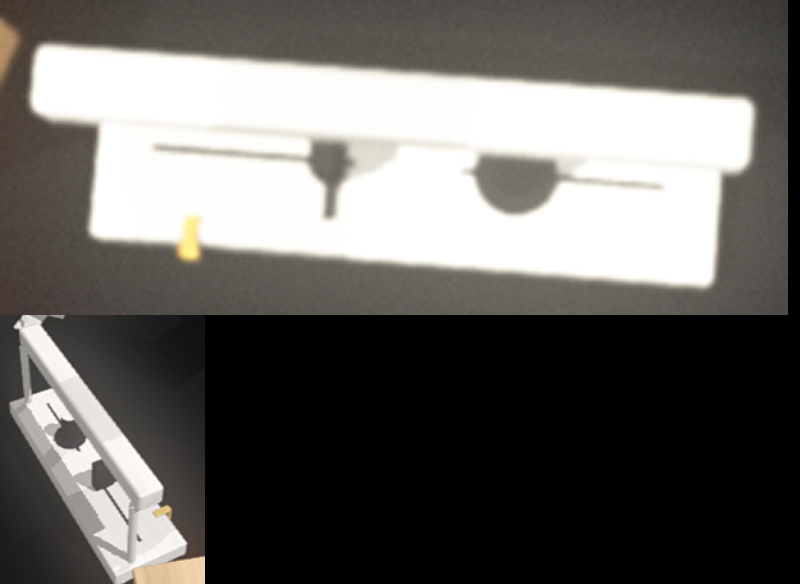

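The crop shows:
- The slot running from crop (155,147) to (663,187).
- The pointer centred at crop u≈330, with its tip at v≈217.
- The clip at crop (190,240).
- The post's foot disc at u≈515, its lower edge at v≈214.

Clear offset between pointer and clip is about 140 crop px (40 image px).

```bash
cat > m.py <<'E'
from h import *
def lampframe(c,im):
    g=cv2.cvtColor(im,cv2.COLOR_RGB2GRAY).astype(float)
    P=[]
    for u in list(range(224,256))+list(range(343,362)):
        v0=192+(u-219.3)*(203.4-192)/(364.4-219.3); vs=np.arange(int(v0)-3,int(v0)+5)
        w=np.clip(240-g[vs,u],0,None); 
        if w.sum()>20: P.append(onz(c,u,(w*vs).sum()/w.sum(),.03))
    return np.array(P)
if __name__=="__main__":
    c=dict(np.load("pics/t0.npz")); im=c["color"]
    P=lampframe(c,im); 
    p=np.polyfit(P[:,1],P[:,0],1); print("slot x=",p,"rms",np.std(P[:,0]-np.polyval(p,P[:,1])),len(P))
    yaw=-np.arctan(p[0]); yd=np.array([-np.sin(yaw),np.cos(yaw),0]); xd=np.array([np.cos(yaw),np.sin(yaw),0]); print("yaw",yaw)
    o=np.array([p[1],0,0])
    L=lambda u,v,z:(lambda X:(round((X-o)@xd*1e3,1),round((X-o)@yd*1e3,1)))(onz(c,u,v,z))
    print("corners",L(201.3,217.7,.03),L(378.9,231.7,.03)); print("slot ends",L(219.3,192,.03),L(364.4,203.4,.03))
    g=cv2.cvtColor(im,cv2.COLOR_RGB2GRAY).astype(float)
    for v in(206,208,210):
        us=np.arange(262,277); w=np.clip(240-g[v,us],0,None); u=(w*us).sum()/w.sum(); print("pointer",v,u,L(u,v,.033))
    for v in(213,215,218,221):
        us=np.arange(222,237); w=np.clip(im[v,us,0].astype(float)-im[v,us,2]-40,0,None); 
        if w.sum(): u=(w*us).sum()/w.sum(); print("clip",v,u,L(u,v,.034))
    for v in(204,206,208):
        us=np.arange(300,342); w=np.clip(240-g[v,us],0,None); w[w<60]=0; u=(w*us).sum()/w.sum(); print("post",v,u,L(u,v,.033), us[w>0].min(),us[w>0].max())
    print("postfoot bottom",L(515/3.5+175,150+214/3.5,.033), "head front edge",L(175+400/3.5,150+141/3.5,.162))
E
python3 m.py
```

```text
slot x= [0.09552388 0.58744138] rms 0.00015013483537446753 51
yaw -0.09523491011217342
corners (np.float64(-68.4), np.float64(275.8)) (np.float64(-67.9), np.float64(-163.9))
slot ends (np.float64(-0.9), np.float64(237.4)) (np.float64(-1.0), np.float64(-123.3))
pointer 206 269.0375 (np.float64(-26.4), np.float64(110.4))
pointer 208 268.9260450160772 (np.float64(-31.4), np.float64(110.3))
pointer 210 268.7476923076923 (np.float64(-36.4), np.float64(110.3))
clip 213 229.48837209302326 (np.float64(-51.6), np.float64(206.2))
clip 215 229.10280373831776 (np.float64(-56.7), np.float64(206.7))
clip 218 228.92727272727274 (np.float64(-64.1), np.float64(206.4))
clip 221 228.37136465324386 (np.float64(-71.6), np.float64(207.1))
post 204 322.041784989858 (np.float64(-11.2), np.float64(-19.5)) 312 332
post 206 322.0492264416315 (np.float64(-16.1), np.float64(-19.9)) 313 331
post 208 321.9981549815498 (np.float64(-21.1), np.float64(-20.2)) 315 329
postfoot bottom (np.float64(-28.8), np.float64(-21.2)) head front edge (np.float64(-6.1), np.float64(52.6))
```

```bash
cat > plan.py <<'E'
from h import *
from scipy.spatial.transform import Rotation as Ro
yaw=-0.0952; o=np.array([.5874,0,0])+.0563*np.array([-np.sin(yaw),np.cos(yaw),0])
xd=np.array([np.cos(yaw),np.sin(yaw),0]); yd=np.array([-np.sin(yaw),np.cos(yaw),0]); Z=np.array([0,0,1.])
t=np.radians(39); zt=np.sin(t)*xd-np.cos(t)*Z; yt=-yd; RT=Ro.from_matrix(np.c_[np.cross(yt,zt),yt,zt])
def tcp(lx,ly,z,back=0): # grasp point at lamp (lx,ly), height z
    return o+lx*xd+ly*yd+z*Z+(.019-back)*zt
def lam(p): return np.r_[(p-o)@xd,(p-o)@yd,p[2]]
def delta(P,s=None,R=RT):
    s=s or robot.get_obs(); Rc=Ro.from_quat(s["tool_rot"])
    print("delta cm",np.round(Rc.inv().apply(np.asarray(P)-s["position"])*100,2),"turn",np.round((Rc.inv()*R).as_rotvec(),3))
E
python3 - <<'E'
from plan import *
s=robot.get_obs(); delta(s["position"]+[0.02,.1,.08]); delta(tcp(0,.054,.065,.13)); print(tcp(0,.054,.065,.13),tcp(0,.054,.065))
E
```

```text
delta cm [ 5.77 -8.43 -7.98] turn [-0.172  0.666  0.479]
delta cm [ 53.14 -52.37   3.65] turn [-0.172  0.666  0.479]
[0.52834645 0.11644066 0.1512632 ] [0.60978765 0.10866395 0.05023423]
```

play_rows(gripper=[-1, -1, -1, -1, -1, -1, -1, -1, -1, -1, -1, -1], delta_pos=[[2, -3, -6], [6, -8, -8], [10, -12, -8], [14, -16, -8], [18, -20, -8], [22, -24, -8], [26, -28, -8], [30, -32, -8], [34, -36, -8], [38, -40, -8], [42, -44, -8], [44, -46, -8]], turn=[[0, 0, 0], [0, 0, 0], [0, 0, 0], [0, 0.05, 0.05], [-0.03, 0.15, 0.12], [-0.06, 0.25, 0.2], [-0.08, 0.35, 0.26], [-0.1, 0.45, 0.32], [-0.13, 0.55, 0.4], [-0.172, 0.666, 0.479], [-0.172, 0.666, 0.479], [-0.172, 0.666, 0.479]])

```text
time: 1.6
position: [0.4613, 0.0069, 0.2649]
tool_rot: [0.943, -0.045, 0.328, 0.018]
ft_force: [-0.6, -0.5, -0.4]
grip_width: 0.087
grip_force: 0.0
```

Run:
```python
from plan import *
s=robot.get_obs(); print(s["time"],s["position"],s["q"],s["ft_force"]);delta(tcp(0,.054,.065,.13),s)
```

```text
1.6 [0.46133005 0.00690101 0.26492371] [-0.34194749 -0.0216967   2.2518734   0.53238868  0.29461619  0.86196373] [-0.62585485 -0.54723134 -0.37958705]
delta cm [ -2.63 -11.6   12.36] turn [0.004 0.011 0.001]
```

play_rows(gripper=[-1, -1, -1, -1, -1, -1], delta_pos=[[-1, -4, 4], [-2, -8, 8], [-2.5, -11.5, 12], [-2.6, -11.6, 12.4], [-2.6, -11.6, 12.4], [-2.6, -11.6, 12.4]], turn=[[0, 0, 0], [0, 0, 0], [0, 0, 0], [0, 0, 0], [0, 0, 0], [0, 0, 0]])

```text
time: 2.35
position: [0.5355, 0.0978, 0.1728]
tool_rot: [0.949, -0.038, 0.311, -0.005]
ft_force: [1.0, 0.5, -0.1]
grip_width: 0.0869
grip_force: 0.0
```

Run:
```python
from plan import *
s=robot.get_obs(); print(s["time"],s["position"],lam(s["position"]),s["q"],s["joint_velocities"]);delta(tcp(0,.054,.065,.13),s);delta(tcp(0,.054,.065),s)
c=save("scene","pics/s1.png"); w=save("wrist","pics/w1.png")
cv2.imwrite("pics/x1.png",np.hstack([cv2.resize(c["color"][100:450,180:480,::-1],(400,467)),cv2.resize(w["color"][:,:,::-1],(400,300))[:,:] if 0 else cv2.copyMakeBorder(cv2.resize(w["color"][:,:,::-1],(400,300)),0,167,0,0,cv2.BORDER_CONSTANT)]))
```

```text
2.35 [0.53550722 0.09775341 0.17278752] [-0.06094988  0.03607804  0.17278752] [-2.46444402e-02  3.30719738e-01  2.17607092e+00 -1.71166672e-01
  1.38483410e-03  1.79798932e+00] [-7.50875927e-04 -5.94442207e-03  2.18383212e-03 -1.24843210e+00
 -1.01087164e-03  1.24692653e+00]
delta cm [-1.99 -1.74  1.28] turn [-0.042  0.048 -0.   ]
delta cm [-1.36 -1.2  14.26] turn [-0.042  0.048 -0.   ]
```

View pics/x1.png

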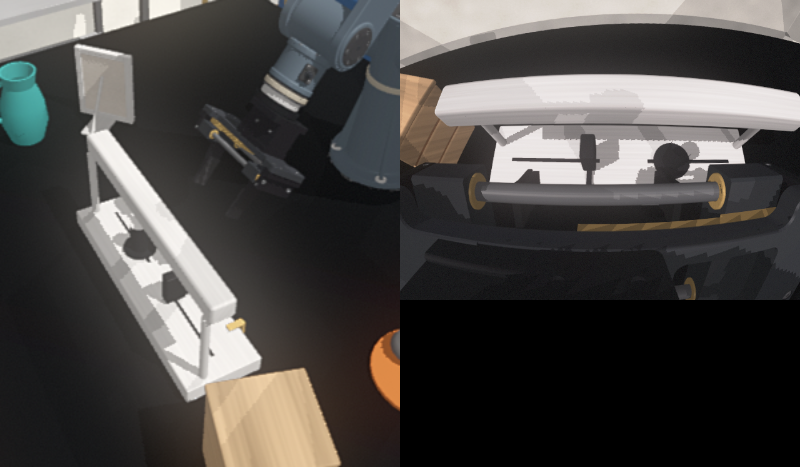

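The scene crop shows the gripper in front of the lamp, not touching it. The wrist view shows the paddle at (588,150) and post at (670,160). But j5 is at 0, its lower limit, which is a wrist singularity, so I'll fit a kinematic model and choose a wrist branch.

```bash
cat > kin.py <<'E'
from plan import *
from scipy.optimize import least_squares
# data: q, p, quat
D=[([-1.34550181,.528388189,1.43378966,-2e-5,1.18141163,-.178496356],[.24542186,-.57399106,.18655543],[.979687,.20053,-3e-5,-.000998]),
([-0.34194749,-0.0216967,2.2518734,0.53238868,0.29461619,0.86196373],[0.46133005,0.00690101,0.26492371],[.943,-.045,.328,.018]),
([-.02464444,.330719738,2.17607092,-.171166672,.0013848341,1.79798932],[.53550722,.09775341,.17278752],[.949,-.038,.311,-.005])]
def rz(a):return Ro.from_euler('z',a)
def ry(a):return Ro.from_euler('y',a)
def fk(q,k):
    d,a,L1,e,L2,L3=k
    A=rz(q[0])*ry(q[1]); B=A*ry(q[2]); W=B*rz(q[3])*ry(q[4])
    p=np.array([0,0,d])+rz(q[0]).apply([a,0,0])+A.apply([0,0,L1])+B.apply([e,0,L2])+W.apply([0,0,L3])
    return p,W*rz(q[5]+np.pi/2)
lo=np.array([-3.08,-.75,.22,-1.43,0,-2.85]);hi=np.array([3.08,2.2,2.44,4.57,2.65,2.85])
K0=[.3,0,.45,0,.4,.25]
def fit():
    r=least_squares(lambda k:np.r_[np.concatenate([fk(q,k)[0]-p for q,p,_ in D])*1e3,(np.array(k)[[1,3]])*1],K0)
    return r.x,r.fun
def ik(P,R,seed,k):
    f=lambda q:np.r_[(fk(q,k)[0]-P)*5,(fk(q,k)[1].inv()*R).as_rotvec()]
    r=least_squares(f,np.clip(seed,lo+1e-3,hi-1e-3),bounds=(lo,hi)); return r.x,np.abs(r.fun).max()
def RT_(deg,yaw_extra=0):
    t=np.radians(deg); x=xd*np.cos(yaw_extra)+yd*np.sin(yaw_extra); y=-np.cross(Z,x); z=np.sin(t)*x-np.cos(t)*Z
    return Ro.from_matrix(np.c_[np.cross(y,z),y,z])
E
python3 - <<'E'
from kin import *
np.set_printoptions(precision=3,suppress=True)
k,fn=fit(); print(k,fn)
for q,p,Q in D: print((fk(q,k)[1].inv()*Ro.from_quat(Q)).as_rotvec())
np.save("k.npy",k)
for deg in(35,39):
  R=RT_(deg); zt=R.as_matrix()[:,2]
  for nm,ly,b in(("pad pre",.054,.13),("pad",.054,.0),("pad end",.150,0),("pad out",.15,.13),("post pre",-.04,.13),("post",-.04,0),("post end",-.14,0)):
    P=o+ly*yd+.065*Z+(.019-b)*zt
    for s4,s6 in((0,0),(1.57,0),(1.57,1.57),(3.14,-1.57),(-1,1.5)):
        q,e=ik(P,R,[.1,.4,2.0,s4,.2,s6],k)
        if e<2e-3: print(deg,nm,q)
E
```

```text
[ 0.757 -0.439  0.875  0.301  0.785  0.771] [-108.769  -22.328  -22.733   -5.769  -48.487   43.29   -11.024 -110.863
  -20.557   -0.439    0.301]
[-0.  0.  0.]
[-0.    -0.    -0.001]
[ 0.001 -0.001 -0.   ]
35 post end [-0.275  0.537  2.062  2.103  0.119 -0.683]
35 post end [-0.275  0.537  2.062  2.103  0.119 -0.683]
35 post end [-0.275  0.537  2.062  2.103  0.119 -0.683]
35 post end [-0.275  0.537  2.062  2.103  0.119 -0.683]
39 post [ 0.478  0.586  2.085  4.378  0.37  -2.32 ]
39 post [ 0.478  0.586  2.085  4.378  0.37  -2.32 ]
39 post [ 0.478  0.586  2.085  4.378  0.37  -2.32 ]
39 post end [-0.34   0.583  2.106  2.514  0.262 -1.151]
39 post end [-0.34   0.583  2.106  2.514  0.262 -1.151]
39 post end [-0.34   0.583  2.106  2.514  0.262 -1.151]
39 post end [-0.34   0.583  2.106  2.514  0.262 -1.151]
```

```bash
sed -i 's/d,a,L1,e,L2,L3=k/d,a,L1,e,L2,L3,s=k/; s/apply(\[a,0,0\])/apply([a,s,0])/; s/K0=.*/K0=[.18,0,.4,0,.4,.25,.1]/' kin.py
cat > t.py <<'E'
from kin import *
np.set_printoptions(precision=3,suppress=True)
k,fn=fit(); print(k,fn); np.save("k.npy",k)
for deg in(35,38,40):
  R=RT_(deg); zt=R.as_matrix()[:,2]
  for nm,ly,b in(("pad pre",.054,.13),("pad",.054,.0),("pad end",.150,0),("pad out",.15,.13),("post pre",-.04,.13),("post",-.04,0),("post end",-.14,0)):
    P=o+ly*yd+.065*Z+(.019-b)*zt; S=[]
    for s4,s6 in((0,0),(1.57,0),(1.57,1.57),(3.14,-1.57),(-1,1.5)):
        q,e=ik(P,R,[.1,.4,2.0,s4,.2,s6],k)
        if e<2e-3 and not any(abs(q-x).max()<.05 for x in S): S.append(q); print(deg,nm,q)
E
python3 t.py
```

```text
[0.274 0.    0.588 0.114 0.392 0.341 0.111] [-0.     0.     0.    -0.    -0.    -0.     0.     0.    -0.     0.
  0.114]
35 pad [ 0.039  0.675  2.057  3.517  0.211 -1.828]
35 pad end [ 0.25   0.693  1.943  4.339  0.21  -2.474]
35 post pre [-0.216  0.349  2.227  2.113  0.081 -0.643]
35 post [-0.193  0.669  2.124  2.926  0.266 -1.443]
35 post end [-0.445  0.668  2.138  2.453  0.314 -1.197]
38 pad pre [ 0.077  0.4    2.206  3.868  0.16  -2.154]
38 pad [ 0.044  0.696  2.091  3.42   0.315 -1.726]
38 pad end [ 0.261  0.71   1.974  4.043  0.277 -2.169]
38 post pre [-0.224  0.376  2.287  2.726  0.197 -1.264]
38 post [-0.197  0.694  2.161  2.972  0.378 -1.493]
38 post end [-0.457  0.694  2.175  2.574  0.418 -1.333]
40 pad pre [ 0.084  0.42   2.242  3.646  0.239 -1.925]
40 pad [ 0.047  0.713  2.113  3.385  0.387 -1.687]
40 pad end [ 0.267  0.723  1.994  3.919  0.331 -2.037]
40 pad out [ 0.347  0.459  2.106  4.466  0.287 -2.537]
40 post pre [-0.23   0.401  2.328  2.839  0.294 -1.384]
40 post [-0.199  0.713  2.185  2.989  0.456 -1.514]
40 post end [-0.466  0.714  2.2    2.625  0.491 -1.396]
```

```bash
cat > sweep.py <<'E'
from kin import *
np.set_printoptions(precision=3,suppress=True)
k=np.load("k.npy"); s=robot.get_obs(); print(s["q"],lam(s["position"]))
P=o-.12*xd+.03*yd+.22*Z; q3=s["q"][:3]; j5=.33
p0=s["position"]; R0=Ro.from_quat(s["tool_rot"])
Q=[]
for j4 in np.arange(0,3.4,.25):
    w=[j4,j5,1.64-j4]
    q3=least_squares(lambda x:fk(np.r_[x,w],k)[0]-P,q3).x; Q.append(np.r_[q3,w])
np.save("Q.npy",Q)
A=fk(Q[0],k); print("A",R0.inv().apply(A[0]-p0)*100,(R0.inv()*A[1]).as_rotvec(),Q[0])
for q in Q[1:]:
    B=fk(q,k); print(q,(A[1].inv()*B[1]).as_rotvec(),"tilt",np.degrees(np.arccos(-B[1].as_matrix()[2,2])))
E
python3 sweep.py
```

```text
[-0.025  0.33   2.176 -0.167  0.001  1.793] [-0.061  0.036  0.173]
A [-1.99   0.291 -7.298] [-0.009 -0.106  0.017] [-0.029  0.136  2.147  0.     0.33   1.64 ]
[-0.087  0.129  2.163  0.25   0.33   1.39 ] [0.051 0.    0.037] tilt 30.639049538117114
[-0.142  0.125  2.187  0.5    0.33   1.14 ] [0.099 0.012 0.074] tilt 31.949023821976645
[-0.192  0.125  2.218  0.75   0.33   0.89 ] [0.141 0.033 0.108] tilt 33.918274011432494
[-0.231  0.129  2.253  1.     0.33   0.64 ] [0.173 0.062 0.139] tilt 36.23404253324699
[-0.258  0.136  2.29   1.25   0.33   0.39 ] [0.194 0.097 0.162] tilt 38.60781592000702
[-0.271  0.147  2.326  1.5    0.33   0.14 ] [0.203 0.134 0.176] tilt 40.822324871848906
[-0.267  0.16   2.359  1.75   0.33  -0.11 ] [0.2   0.171 0.178] tilt 42.746495782896645
[-0.248  0.173  2.385  2.     0.33  -0.36 ] [0.186 0.207 0.168] tilt 44.32796452063099
[-0.215  0.187  2.405  2.25   0.33  -0.61 ] [0.161 0.238 0.146] tilt 45.57095235130223
[-0.171  0.2    2.416  2.5    0.33  -0.86 ] [0.128 0.265 0.113] tilt 46.50858527338359
[-0.119  0.212  2.42   2.75   0.33  -1.11 ] [0.09  0.286 0.072] tilt 47.17848664725892
[-0.062  0.222  2.417  3.     0.33  -1.36 ] [0.047 0.3   0.026] tilt 47.60637109215666
[-0.004  0.23   2.406  3.25   0.33  -1.61 ] [ 0.001  0.307 -0.02 ] tilt 47.79770737727381
```

```bash
sed -i 's/-.12\*xd+.03\*yd+.22/-.085*xd+.03*yd+.21/; s/j5=.33/j5=.28/' sweep.py; python3 sweep.py
```

```text
[-0.025  0.33   2.176 -0.167  0.001  1.793] [-0.061  0.036  0.173]
A [ 0.241  0.413 -4.425] [-0.01  -0.086  0.021] [-0.033  0.204  2.11   0.     0.28   1.64 ]
[-0.08   0.199  2.123  0.25   0.28   1.39 ] [ 0.044 -0.     0.03 ] tilt 31.635303755274617
[-0.123  0.197  2.142  0.5    0.28   1.14 ] [0.086 0.008 0.059] tilt 32.65236165034378
[-0.162  0.197  2.167  0.75   0.28   0.89 ] [0.123 0.026 0.087] tilt 34.226517935620706
[-0.193  0.201  2.196  1.     0.28   0.64 ] [0.152 0.05  0.11 ] tilt 36.12644579969206
[-0.214  0.207  2.226  1.25   0.28   0.39 ] [0.171 0.079 0.128] tilt 38.12685704317485
[-0.223  0.215  2.256  1.5    0.28   0.14 ] [0.179 0.111 0.139] tilt 40.04707068380151
[-0.221  0.225  2.284  1.75   0.28  -0.11 ] [0.177 0.144 0.14 ] tilt 41.76661273063897
[-0.206  0.236  2.307  2.     0.28  -0.36 ] [0.165 0.175 0.132] tilt 43.22327239097994
[-0.181  0.246  2.324  2.25   0.28  -0.61 ] [0.143 0.204 0.114] tilt 44.39975890562806
[-0.146  0.256  2.335  2.5    0.28  -0.86 ] [0.114 0.228 0.089] tilt 45.30528072370839
[-0.105  0.265  2.34   2.75   0.28  -1.11 ] [0.08  0.247 0.057] tilt 45.95781989018251
[-0.06   0.273  2.338  3.     0.28  -1.36 ] [0.041 0.259 0.021] tilt 46.370793662043
[-0.013  0.279  2.329  3.25   0.28  -1.61 ] [ 0.001  0.265 -0.016] tilt 46.54525381803332
```

play_rows(gripper=[-1, -1, -1, -1, -1], delta_pos=[[0.1, 0.2, -2], [0.2, 0.4, -4.4], [0.2, 0.4, -4.4], [0.2, 0.4, -4.4], [0.2, 0.4, -4.4]], turn=[[0, -0.05, 0.01], [-0.01, -0.086, 0.02], [-0.01, -0.086, 0.02], [-0.01, -0.086, 0.02], [-0.01, -0.086, 0.02]])

```text
time: 3.08
position: [0.5104, 0.0941, 0.2087]
tool_rot: [0.962, -0.049, 0.27, -0.005]
ft_force: [0.2, 0.4, -0.3]
grip_width: 0.087
grip_force: 0.0
```

Run:
```python
from kin import *
np.set_printoptions(precision=3,suppress=True)
k=np.load("k.npy");Q=np.load("Q.npy")
s=robot.get_obs(); print(s["q"],s["joint_velocities"],lam(s["position"]));A=fk(Q[0],k); delta(A[0],s,A[1])
```

```text
[-0.033  0.206  2.112 -0.     0.277  1.64 ] [ 0.002  0.003 -0.004 -0.004  0.005  0.006] [-0.086  0.03   0.209]
delta cm [ 0.12  0.   -0.08] turn [-0.     0.001  0.   ]
```

play_rows(gripper=[-1, -1, -1, -1, -1, -1, -1, -1, -1, -1, -1, -1], delta_pos=[[0, 0, 0], [0, 0, 0], [0, 0, 0], [0, 0, 0], [0, 0, 0], [0, 0, 0], [0, 0, 0], [0, 0, 0], [0, 0, 0], [0, 0, 0], [0, 0, 0], [0, 0, 0]], turn=[[0.044, 0, 0.03], [0.086, 0.008, 0.059], [0.123, 0.026, 0.087], [0.152, 0.05, 0.11], [0.171, 0.079, 0.128], [0.179, 0.111, 0.139], [0.177, 0.144, 0.14], [0.165, 0.175, 0.132], [0.143, 0.204, 0.114], [0.114, 0.228, 0.089], [0.08, 0.247, 0.057], [0.041, 0.259, 0.021]])

```text
time: 4.58
position: [0.5101, 0.0938, 0.2082]
tool_rot: [0.918, -0.054, 0.392, -0.02]
ft_force: [0.7, -1.0, -0.2]
grip_width: 0.0869
grip_force: 0.0
```

Run:
```python
from kin import *
np.set_printoptions(precision=3,suppress=True)
k=np.load("k.npy");s=robot.get_obs(); print(s["q"],s["joint_velocities"],lam(s["position"]))
R=RT_(40); zt=R.as_matrix()[:,2]
for b in (.13,.05,0):
    P=o+.054*yd+.065*Z+(.019-b)*zt; delta(P,s,R); print(ik(P,R,[.08,.42,2.2,3.5,.3,-1.9],k))
```

```text
[-0.058  0.276  2.339  3.011  0.281 -1.371] [ 0.369  0.056 -0.031  1.969 -0.014 -1.965] [-0.086  0.03   0.208]
delta cm [-3.28 -1.95  5.23] turn [-0.065 -0.104 -0.045]
(array([ 0.084,  0.42 ,  2.242,  3.646,  0.239, -1.925]), np.float64(2.4016746438815235e-09))
delta cm [-4.1  -1.41 13.17] turn [-0.065 -0.104 -0.045]
(array([ 0.059,  0.609,  2.173,  3.436,  0.347, -1.73 ]), np.float64(5.551115123125783e-16))
delta cm [-4.61 -1.08 18.13] turn [-0.065 -0.104 -0.045]
(array([ 0.047,  0.713,  2.113,  3.385,  0.387, -1.687]), np.float64(4.6074255521943996e-14))
```

Branch flipped as planned. Next is the pre-grasp pose.

play_rows(gripper=[-1, -1, -1, -1, -1], delta_pos=[[-1, -0.6, 1.5], [-2.2, -1.3, 3.3], [-3.3, -1.9, 5.2], [-3.3, -1.9, 5.2], [-3.3, -1.9, 5.2]], turn=[[-0.02, -0.03, -0.015], [-0.04, -0.07, -0.03], [-0.065, -0.104, -0.045], [-0.065, -0.104, -0.045], [-0.065, -0.104, -0.045]])

```text
time: 5.2
position: [0.5268, 0.1165, 0.1513]
tool_rot: [0.938, -0.045, 0.343, 0.015]
ft_force: [-0.3, 1.0, 0.4]
grip_width: 0.087
grip_force: 0.0
```

Run:
```python
from kin import *
np.set_printoptions(precision=3,suppress=True)
k=np.load("k.npy");s=robot.get_obs(); print(s["q"],s["joint_velocities"],lam(s["position"]))
R=RT_(40); zt=R.as_matrix()[:,2]
for b in (.13,.05,0):
    P=o+.054*yd+.065*Z+(.019-b)*zt; delta(P,s,R)
```

```text
[ 0.081  0.418  2.244  3.626  0.24  -1.907] [-0.006 -0.019  0.006  0.009  0.002 -0.01 ] [-0.071  0.054  0.151]
delta cm [-0.07 -0.01  0.1 ] turn [-0.003 -0.003 -0.001]
delta cm [-0.1   0.01  8.1 ] turn [-0.003 -0.003 -0.001]
delta cm [-0.11  0.02 13.1 ] turn [-0.003 -0.003 -0.001]
```

play_rows(gripper=[-0.3, -0.3, -0.3, -0.3, -0.3, -0.3, -0.3], delta_pos=[[0, 0, 3], [0, 0, 6], [-0.1, 0, 9], [-0.1, 0, 11], [-0.1, 0, 13], [-0.1, 0, 13], [-0.1, 0, 13]], turn=[[0, 0, 0], [0, 0, 0], [0, 0, 0], [0, 0, 0], [0, 0, 0], [0, 0, 0], [0, 0, 0]], squeeze=8)

```text
time: 6.08
position: [0.6097, 0.1086, 0.0525]
tool_rot: [0.938, -0.045, 0.343, 0.015]
ft_force: [0.1, 0.5, 0.4]
grip_width: 0.057
grip_force: 0.0
```

Run:
```python
from plan import *
s=robot.get_obs(); print(s["q"],lam(s["position"]),s["ft_force"])
c=save("scene","pics/s2.png"); w=save("wrist","pics/w2.png"); t=save("top","pics/t2.png")
cv2.imwrite("pics/x2.png",np.hstack([cv2.resize(c["color"][180:420,220:400,::-1],(400,533)),cv2.copyMakeBorder(cv2.resize(w["color"][:,:,::-1],(400,300)),0,233,0,0,cv2.BORDER_CONSTANT)]))
```

```text
[ 0.04514759  0.70952906  2.11658315  3.37466529  0.39137374 -1.67767042] [0.01186312 0.05394907 0.0524703 ] [0.08703837 0.4816436  0.44923207]
```

View pics/x2.png

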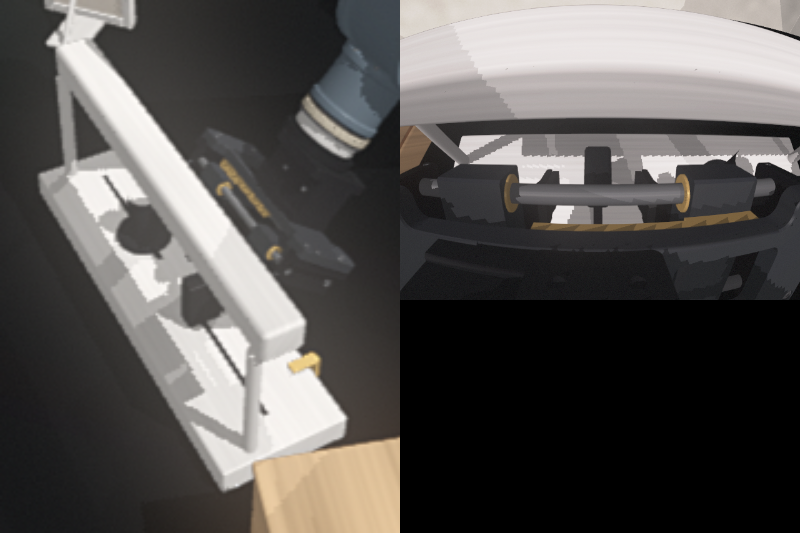

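The paddle (wrist view, about (598,170)) sits centred between the fingers at u≈545 and u≈643, and the bar is clear. Closing the gripper.

play_rows(gripper=[1, 1, 1, 1, 1, 1], delta_pos=[[0, 0, 0], [0, 0, 0], [0, 0, 0], [0, 0, 0], [0, 0, 0], [0, 0, 0]], turn=[[0, 0, 0], [0, 0, 0], [0, 0, 0], [0, 0, 0], [0, 0, 0], [0, 0, 0]], squeeze=10)

```text
time: 6.98
position: [0.6105, 0.1088, 0.0519]
tool_rot: [0.938, -0.045, 0.344, 0.015]
ft_force: [-0.6, -1.3, 0.1]
grip_width: 0.0196
grip_force: 10.0
```

Run:
```python
from kin import *
np.set_printoptions(precision=4,suppress=True)
k=np.load("k.npy");s=robot.get_obs(); print(lam(s["position"]),s["ft_force"],s["grip_width"],s["grip_force"])
Rc=Ro.from_quat(s["tool_rot"]); print("yd in tool",Rc.inv().apply(yd),"xd",Rc.inv().apply(xd),"full",Rc.inv().apply(yd)*9.62)
for dy in(.05,.096): print(ik(s["position"]+dy*yd,Rc,s["q"],k))
```

```text
[0.0127 0.0543 0.0519] [-0.5692 -1.2709  0.1439] 0.019619913484245757 9.999427646398544
yd in tool [-0.0016 -1.      0.0022] xd [0.7633 0.0002 0.646 ] full [-0.0151 -9.62    0.0211]
(array([ 0.1657,  0.7146,  2.0578,  3.6333,  0.3559, -1.8335]), np.float64(7.821887582082354e-11))
(array([ 0.2669,  0.7212,  1.9959,  3.9054,  0.334 , -2.0234]), np.float64(4.5825981898062196e-11))
```

play_rows(gripper=[1, 1, 1, 1, 1, 1, 1, 1, 1, 1], delta_pos=[[0, -1.2, 0], [0, -2.4, 0], [0, -3.6, 0], [0, -4.8, 0], [0, -6, 0], [0, -7.2, 0], [0, -8.4, 0], [0, -9.6, 0], [0, -9.6, 0], [0, -9.6, 0]], turn=[[0, 0, 0], [0, 0, 0], [0, 0, 0], [0, 0, 0], [0, 0, 0], [0, 0, 0], [0, 0, 0], [0, 0, 0], [0, 0, 0], [0, 0, 0]])

```text
time: 8.22
position: [0.6197, 0.2048, 0.052]
tool_rot: [0.938, -0.045, 0.343, 0.015]
ft_force: [0.8, 1.7, -1.9]
grip_width: 0.0197
grip_force: 10.0
```

Run:
```python
from plan import *
s=robot.get_obs(); print(s["q"],lam(s["position"]),s["ft_force"],s["grip_width"])
t=save("top","pics/t3.png"); w=save("wrist","pics/w3.png")
cv2.imwrite("pics/x3.png",np.hstack([cv2.resize(t["color"][150:240,185:305,::-1],(480,360),interpolation=cv2.INTER_CUBIC),cv2.copyMakeBorder(cv2.resize(w["color"][:,:,::-1],(320,240)),0,120,0,0,cv2.BORDER_CONSTANT)]))
```

```text
[ 0.26700733  0.72090981  1.99549059  3.90502214  0.33279368 -2.02385194] [0.01264695 0.15067028 0.05195992] [ 0.84026846  1.69877971 -1.88801629] 0.019743430164557863
```

View pics/x3.png

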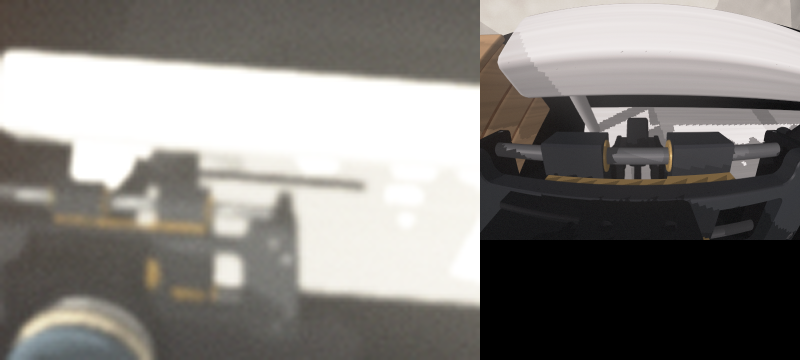

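play_rows(gripper=[0.2, 0.2, 0.2, 0.2, 0.2, 0.2, 0.2, 0.2, 0.2, 0.2, 0.2, 0.2], delta_pos=[[0, 0, 0], [0, 0, 0], [0, 0, 0], [0, 0, -2], [0, 0, -5], [0, 0, -8], [0, 2, -11], [0, 5, -13], [0, 9, -13], [0, 13, -13], [0, 17, -13], [0, 17, -13]], turn=[[0, 0, 0], [0, 0, 0], [0, 0, 0], [0, 0, 0], [0, 0, 0], [0, 0, 0], [0, 0, 0], [0, 0, 0], [0, 0, 0], [0, 0, 0], [0, 0, 0], [0, 0, 0]])

```text
time: 9.82
position: [0.5201, 0.0419, 0.1514]
tool_rot: [0.938, -0.045, 0.344, 0.015]
ft_force: [0.8, -0.1, 0.3]
grip_width: 0.0347
grip_force: 0.0
```

Run:
```python
from plan import *
s=robot.get_obs(); print(s["q"],lam(s["position"]),s["ft_force"],s["grip_width"])
t=save("top","pics/t4.png"); sc=save("scene","pics/s4.png")
cv2.imwrite("pics/x4.png",np.hstack([cv2.resize(t["color"][150:240,185:305,::-1],(480,360),interpolation=cv2.INTER_CUBIC),cv2.resize(sc["color"][220:400,230:390,::-1],(320,360))]))
c=t; im=c["color"]; g=cv2.cvtColor(im,cv2.COLOR_RGB2GRAY).astype(float)
L=lambda u,v,z:np.round(lam(onz(c,u,v,z))*1e3,1)
for v in(201,203,205,207):
    us=np.arange(220,240); w=np.clip(225-g[v,us],0,None); u=(w*us).sum()/w.sum(); print("pointer",v,u,L(u,v,.033),g[v,us].astype(int))
for v in(213,215,218,221):
    us=np.arange(222,237); w=np.clip(im[v,us,0].astype(float)-im[v,us,2]-40,0,None)
    if w.sum(): u=(w*us).sum()/w.sum(); print("clip",v,u,L(u,v,.034))
```

```text
[-0.16639361  0.40240294  2.31800677  2.96830858  0.28487647 -1.45688737] [-0.07099683 -0.02094706  0.15138763] [ 0.81214432 -0.08832693  0.27424976] 0.03471253971436231
pointer 201 230.01117318435755 [-21.6 151.7  33. ] [255 255 255 255 255 255 255 255 242 177 144 175 245 255 255 255 255 255
 255 255]
pointer 203 229.906432748538 [-26.6 151.5  33. ] [255 255 255 255 255 255 255 255 238 170 148 186 246 255 255 255 255 255
 255 255]
pointer 205 229.80722891566265 [-31.6 151.2  33. ] [255 255 255 255 255 255 255 255 235 164 149 196 248 255 255 255 255 255
 255 255]
pointer 207 229.4758064516129 [-36.6 151.6  33. ] [255 255 255 255 255 255 255 254 226 160 166 231 254 255 255 255 255 255
 255 255]
clip 213 229.37974683544303 [-51.6 150.2  34. ]
clip 215 229.09375 [-56.6 150.4  34. ]
clip 218 228.89655172413794 [-64.1 150.2  34. ]
clip 221 228.2397476340694 [-71.6 151.1  34. ]
```

View pics/x4.png

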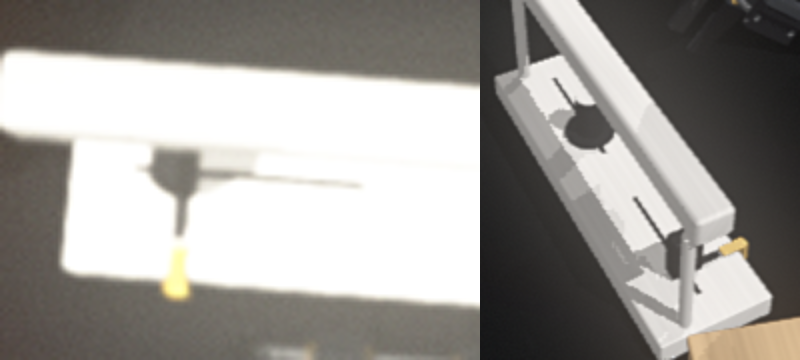

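The top crop shows the pointer aimed at the brass clip, near crop (178,240): measured lamp y is 151.5 mm against 150.4 mm. The paddle is set and free. Next, with fingers shut, enter on the post's inner side and push it outward.

play_rows(gripper=[1, 1, 1, 1, 1, 1, 1, 1, 1], delta_pos=[[0, 1.4, 0], [0, 1.4, 0], [0, 1.4, 0], [0, 1.4, 3], [0, 1.4, 6], [0, 1.4, 9], [0, 1.4, 11], [0, 1.4, 12.8], [0, 1.4, 12.8]], turn=[[0, 0, 0], [0, 0, 0], [0, 0, 0], [0, 0, 0], [0, 0, 0], [0, 0, 0], [0, 0, 0], [0, 0, 0], [0, 0, 0]])

```text
time: 11.05
position: [0.6016, 0.0219, 0.0525]
tool_rot: [0.938, -0.045, 0.344, 0.015]
ft_force: [0.0, -0.4, -0.5]
grip_width: 0.0006
grip_force: 0.0
```

Run:
```python
from kin import *
np.set_printoptions(precision=4,suppress=True)
k=np.load("k.npy");s=robot.get_obs(); print(s["q"],lam(s["position"]),s["ft_force"],s["grip_width"])
Rc=Ro.from_quat(s["tool_rot"])
for dy in(-.05,-.106): print(ik(s["position"]+dy*yd,Rc,s["q"],k), Rc.inv().apply(yd*dy*100))
```

```text
[-0.1835  0.7099  2.1845  3.0058  0.4565 -1.5154] [ 0.012  -0.0331  0.0525] [ 0.0006 -0.3578 -0.5388] 0.0005597314635933924
(array([-0.319 ,  0.7108,  2.2024,  2.8212,  0.482 , -1.4561]), np.float64(1.5199701913770625e-09)) [ 0.004   5.     -0.0137]
(array([-0.4674,  0.7108,  2.2025,  2.6191,  0.4958, -1.391 ]), np.float64(7.343271390264361e-12)) [ 0.0085 10.6    -0.0291]
```

Push out most of the way (about 9 cm), then creep while watching the force.

play_rows(gripper=[1, 1, 1, 1, 1, 1, 1, 1, 1, 1, 1, 1], delta_pos=[[0, 0.8, 0], [0, 1.6, 0], [0, 2.4, 0], [0, 3.2, 0], [0, 4, 0], [0, 4.8, 0], [0, 5.6, 0], [0, 6.4, 0], [0, 7.2, 0], [0, 8, 0], [0, 8.8, 0], [0, 9.2, 0]], turn=[[0, 0, 0], [0, 0, 0], [0, 0, 0], [0, 0, 0], [0, 0, 0], [0, 0, 0], [0, 0, 0], [0, 0, 0], [0, 0, 0], [0, 0, 0], [0, 0, 0], [0, 0, 0]])

```text
time: 12.55
position: [0.5921, -0.0708, 0.0529]
tool_rot: [0.938, -0.045, 0.344, 0.015]
ft_force: [-1.5, 2.6, 1.8]
grip_width: 0.0001
grip_force: 1.2
```

Run:
```python
from plan import *
np.set_printoptions(precision=4,suppress=True)
s=robot.get_obs(); print(lam(s["position"]),s["ft_force"])
t=save("top","pics/t5.png"); sc=save("scene","pics/s5.png"); w=save("wrist","pics/w5.png")
cv2.imwrite("pics/x5.png",np.hstack([cv2.resize(sc["color"][200:380,220:380,::-1],(320,360)),cv2.resize(w["color"][:,:,::-1],(480,360))]))
```

```text
[ 0.0114 -0.1264  0.0529] [-1.4554  2.613   1.8128]
```

View pics/x5.png

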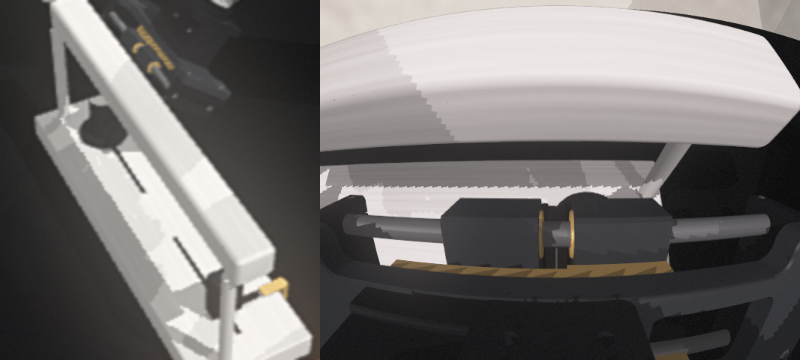

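The post is being pushed ahead of the fingers (wrist view about (590,205)) at about 2.6 N. Creeping towards the stop.

play_rows(gripper=[1, 1, 1, 1], delta_pos=[[0, 0.3, 0], [0, 0.6, 0], [0, 0.9, 0], [0, 0.9, 0]], turn=[[0, 0, 0], [0, 0, 0], [0, 0, 0], [0, 0, 0]])

```text
time: 13.2
position: [0.5914, -0.0794, 0.0529]
tool_rot: [0.938, -0.045, 0.344, 0.015]
ft_force: [-0.5, 1.6, -0.8]
grip_width: 0.0003
grip_force: 0.7
```

play_rows(gripper=[1, 1, 1], delta_pos=[[0, 0.15, 0], [0, 0.3, 0], [0, 0.3, 0]], turn=[[0, 0, 0], [0, 0, 0], [0, 0, 0]])

```text
time: 13.58
position: [0.5911, -0.0823, 0.0529]
tool_rot: [0.938, -0.045, 0.344, 0.015]
ft_force: [-0.2, 1.5, -0.4]
grip_width: 0.0003
grip_force: 0.8
```

play_rows(gripper=[1, 1, 1], delta_pos=[[0, 0.1, 0], [0, 0.2, 0], [0, 0.2, 0]], turn=[[0, 0, 0], [0, 0, 0], [0, 0, 0]])

```text
time: 13.95
position: [0.5909, -0.0842, 0.053]
tool_rot: [0.938, -0.045, 0.344, 0.015]
ft_force: [-0.8, 1.6, -0.0]
grip_width: 0.0006
grip_force: 0.9
```

play_rows(gripper=[1, 1, 1], delta_pos=[[0, 0.1, 0], [0, 0.2, 0], [0, 0.2, 0]], turn=[[0, 0, 0], [0, 0, 0], [0, 0, 0]])

```text
time: 14.32
position: [0.5907, -0.0862, 0.053]
tool_rot: [0.938, -0.045, 0.344, 0.015]
ft_force: [0.2, 2.5, -0.9]
grip_width: 0.0004
grip_force: 0.9
```

play_rows(gripper=[1, 1, 1], delta_pos=[[0, 0.1, 0], [0, 0.2, 0], [0, 0.2, 0]], turn=[[0, 0, 0], [0, 0, 0], [0, 0, 0]])

```text
time: 14.7
position: [0.5905, -0.0882, 0.0529]
tool_rot: [0.938, -0.045, 0.344, 0.015]
ft_force: [0.4, 2.4, -0.4]
grip_width: 0.0006
grip_force: 0.9
```

play_rows(gripper=[1, 1, 1], delta_pos=[[0, 0.1, 0], [0, 0.2, 0], [0, 0.2, 0]], turn=[[0, 0, 0], [0, 0, 0], [0, 0, 0]])

```text
time: 15.08
position: [0.5903, -0.0897, 0.0529]
tool_rot: [0.938, -0.045, 0.344, 0.015]
ft_force: [0.5, 4.6, 0.0]
grip_width: 0.0005
grip_force: 1.8
```

play_rows(gripper=[1, 1, 1], delta_pos=[[0, 0.1, 0], [0, 0.2, 0], [0, 0.2, 0]], turn=[[0, 0, 0], [0, 0, 0], [0, 0, 0]])

```text
time: 15.45
position: [0.5901, -0.0903, 0.053]
tool_rot: [0.938, -0.043, 0.344, 0.014]
ft_force: [2.7, 8.0, -0.8]
grip_width: 0.0003
grip_force: 4.1
```

Run:
```python
from plan import *
np.set_printoptions(precision=4,suppress=True)
s=robot.get_obs(); print(lam(s["position"]),s["ft_force"])
sc=save("scene","pics/s6.png"); im=sc["color"]; g=cv2.cvtColor(im,cv2.COLOR_RGB2GRAY)
# dark disc of post: where it should be if home
for ly in(-.14,-.15,-.16,-.17): print(ly,proj(sc,o+ly*yd+.033*Z))
v,u=np.where(g[250:300,245:300]<95); 
m=(g<95).astype(np.uint8); m[:252]=0;m[292:]=0;m[:,:250]=0;m[:,300:]=0
n,l,st,ce=cv2.connectedComponentsWithStats(m)
for i in range(1,n):
    if st[i,4]>30: print(st[i],ce[i],lam(onz(sc,*ce[i],.04)))
```

```text
[ 0.0113 -0.1459  0.053 ] [ 2.6588  7.9627 -0.7584]
-0.14 [272.6333 268.5156]
-0.15 [270.9433 266.0046]
-0.16 [269.2706 263.5193]
-0.17 [267.6148 261.0592]
[257 252  23  20 310] [267.9581 260.5097] [ 0.0012 -0.1644  0.04  ]
```

The force jumped to 8 N with no further travel, and the foot disc at (268.0,260.5) matches the prediction for the home position (267.6,261.1). Backing off and out.

play_rows(gripper=[1, 1, 1, 1, 1, 1, 1, 1, 1], delta_pos=[[0, -0.6, 0], [0, -1.4, 0], [0, -1.6, -1], [0, -1.6, -4], [0, -1.6, -7], [0, -1.6, -10], [0, -1.6, -13], [0, -1.6, -14], [0, -1.6, -14]], turn=[[0, 0, 0], [0, 0, 0], [0, 0, 0], [0, 0, 0], [0, 0, 0], [0, 0, 0], [0, 0, 0], [0, 0, 0], [0, 0, 0]])

```text
time: 16.62
position: [0.5011, -0.068, 0.161]
tool_rot: [0.938, -0.045, 0.344, 0.016]
ft_force: [0.5, -0.7, -0.3]
grip_width: 0.0004
grip_force: 0.0
```

Run:
```python
from plan import *
s=robot.get_obs(); print(s["time"],lam(s["position"]),s["ft_force"],s["q"])
t=save("top","pics/t7.png"); sc=save("scene","pics/s7.png")
cv2.imwrite("pics/x7.png",np.hstack([cv2.resize(t["color"][100:340,80:640,::-1],(480,206)) if 0 else cv2.copyMakeBorder(cv2.resize(t["color"][100:340,80:640,::-1],(490,210)),0,150,0,0,cv2.BORDER_CONSTANT),cv2.resize(sc["color"][220:400,230:385,::-1],(310,360))]))
c=t; im=c["color"]; g=cv2.cvtColor(im,cv2.COLOR_RGB2GRAY).astype(float)
a=dict(np.load("pics/t0.npz"))["color"].astype(int); d=np.abs(a-im).max(2); d[:,:]
for nm,r in(("box",(115,210,80,182)),("triv",(260,340,105,185)),("jug+frame",(145,290,460,555))): print(nm,d[r[0]:r[1],r[2]:r[3]].mean(),(d[r[0]:r[1],r[2]:r[3]]>60).sum())
L=lambda u,v,z:np.round(lam(onz(c,u,v,z))*1e3,1)
for v in(203,205): us=np.arange(220,240); w=np.clip(225-g[v,us],0,None); print("pointer",L((w*us).sum()/w.sum(),v,.033))
for v in(207,209,211,213): us=np.arange(340,378); w=np.clip(225-g[v,us],0,None); w[w<60]=0; print("post",L((w*us).sum()/w.sum(),v,.033),us[w>0])
```

```text
16.625 [-0.07949045 -0.13222257  0.16097492] [ 0.51608834 -0.67594231 -0.29446099] [-0.56594716  0.35935533  2.36036865  2.19901332  0.37239777 -1.03093249]
box 8.427038183694531 0
triv 6.1965625 0
jug+frame 12.05589836660617 460
pointer [-26.6 151.4  33. ]
pointer [-31.6 151.1  33. ]
post [ -11.1 -169.9   33. ] [350 351 352 353 354 355 356 357 358 359 360 361 362 363 364 365 366 367
 368 369 370]
post [ -16.1 -169.1   33. ] [351 352 353 354 355 356 357 358 359 360 361 362 363 364 365 366 367 368]
post [ -21.1 -169.2   33. ] [353 354 355 356 357 358 359 360 361 362 363 364 365 366]
post [ -26.1 -169.3   33. ] [357 358 359 360 361 362]
```

View pics/x7.png

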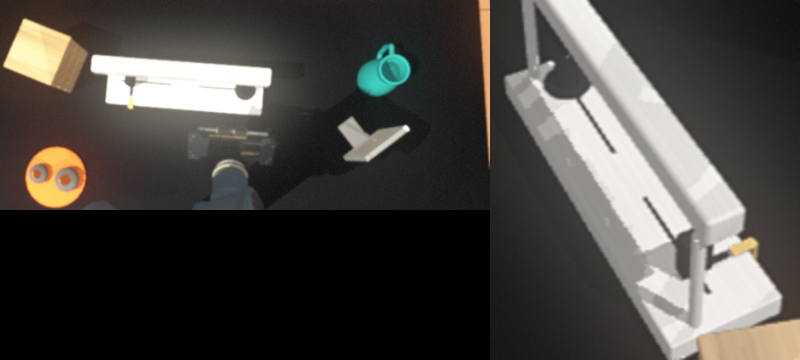

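The top view shows the pointer at the clip and the post at the outer slot end (lamp y about -169.5 mm). The bystanders look as at the start and the gripper is clear.

```bash
python3 -c "
from rig import robot
print(robot.hand_in())"
```

```text
the job is handed in; nothing more can be done
None
```

I handed the job in at about 17 s. The paddle is level with the brass clip to about 1 mm, the post is home against its outer stop, both sliders are released, and I saw no change in the other things on the sideboard.

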